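# Relay in, throttle held at the mark

## Task

Bench-test the engine control panel: plug the loose relay fully home into the rectangular socket hole in the panel's top, so that its shoulders sit flat on the panel. Then pull the spring-return throttle slide by its upright handle, towards the robot, until its pointer stands opposite the dark clip on the scale, and keep it there: finish while still holding the handle, since the slide springs back when let go. Leave the relay plugged in and the other things on the bench where they are.

Things in the scene. Friction and masses are not known exactly. Their poses are not given: they have to be found in the camera images.
- panel: fixed grey steel enclosure, 200 (x) x 260 (y) x 60 high, origin at the centre of its underside on the bench. Its top is at z = 60. On top: socket hole in the +y half, throttle slide in the -y half on an aluminium rail along panel x (170 long, 26 wide, 8 high, centred at panel y = -60, with a stop block 14 high at its far end, 12 x 34 at panel x = 92). A flat round gauge (radius 22, 6 high) lies at panel (72, 35). Panel -x points roughly at the robot.
- socket (a point): centre of the mouth of the rectangular socket hole, at the panel's top face (panel (0, 70, 60)); axes parallel to the panel's. The hole is 27.5 (panel x) x 21.5 (panel y), 18 deep, its mouth bevelled by 1.5, outlined by a thin black frame.
- relay: loose relay, 60 high, about 90 g, standing on the bench on its plug foot; origin at the centre of the foot's underside, z up. Foot: 26 (x) x 20 (y) x 16 high, black, lowest 2 narrower by 3. Above it a grey block 34 (x) x 28 (y), from 16 to 60 above the origin, whose shoulders rest on the panel when fully plugged in (origin then 16 below the socket mouth). Goes in either way round (half turn), foot x along panel x. It may stand to the left or to the right of the panel.
- throttle (a joint): travel of the throttle slide in m: 0 at rest (far end), grows as it is pulled along panel -x, end stop at 0.080. A spring pulls it back with about 4 N at 0, plus 1 N per 10 mm of travel.
- throttle_grip (a point): grip point of the throttle's upright handle, 48 above the panel's top, on the handle's centre line; axes parallel to the panel's. The handle is a black plastic blade 16 (panel x) x 30 (panel y), from 19 to 65 above the panel's top, on a steel carriage 36 x 32 (top at 19). At rest it stands at panel (45, -60).
- pointer (a point): end of the throttle's steel pointer, a small 3 wide finger pointing to panel +y, 12.5 above the panel's top, at the same panel x as the handle and 30 to its +y side; moves with the slide.
- marker: dark steel clip fixed on the panel's pale scale strip beside the slide: the mark. 12 (panel x) x 18 (panel y) x 12 high with a 4 high brass screw on it; origin at the centre of its underside on the panel's top at panel y = -20, axes parallel to the panel's. It is 30 to 60 nearer the robot along panel -x than the pointer at rest. The pointer passes beside it without touching.
- canister: round aluminium canister, diameter 38, height 55; a bystander, to be left alone; origin where its round underside is centred
- wrench: steel wrench lying flat, 180 long; a bystander, to be left alone; origin on its underside, the tool lying along its x axis
- screwdriver: screwdriver lying flat, 180 long; a bystander, to be left alone; origin on its underside, the tool lying along its x axis
- spacer: round steel spacer, diameter 34, height 16; a bystander, to be left alone; origin where its round underside is centred
- bearing: steel bearing ring, outer diameter 42, height 14; a bystander, to be left alone; origin where its round underside is centred
- mug: blue ceramic mug, rim diameter 80, height 90; a bystander, to be left alone; origin where its round underside is centred
- oil: white oil bottle, diameter 60, height 170; a bystander, to be left alone; origin where its round underside is centred
Not all that is in view belongs to the job. What is shaped like the relay but blue, turquoise or yellow is not meant.

How it is judged:
By the outcome, as a careful person would: the job done as asked, in the order asked, and still so for the second after the job is handed in, while the arm keeps its last pose, push and grip.
It also fails if it takes over 59 s, if anything falls off the work surface, if the arm or the gripper's body presses on something with over 40 N, if the wrist force passes 120 N, or if a joint passes its speed limit or range.

## Robot

A 7-joint arm with a two-finger parallel gripper is mounted at the origin on the work surface. World frame = base frame: x ahead of the robot, y to its left, z up, the work surface at z = 0. Lengths are in m, angles in rad, forces in N, time in s.
With the tool pointing down it reaches from about 0.4 to 0.9 m from the base axis. Payload 5.5 kg.
Tool frame: the origin (TCP) lies between the finger pads; the fingertips stand 8 mm ahead of it and the grasp point (between the pads) lies 11 mm behind it (robot.tip_extent is the distance from the TCP to the fingertips, in m); z points along the fingers, x is the direction in which the jaws open and shut, and the axes are right-handed (so a half turn about z gives the same grasp; the last joint's range is limited). The gripper opens to 92 mm and grips with 3 to 60 N. Pads are 19 mm wide; open, the fingers measure 130 mm over their backs; the gripper's body (75 mm by 190 mm) begins 47 mm behind the grasp point.
Start: joints at [-0.99, 0.501, -0.427, 1.55, 0.221, 1.138, -0.21], TCP at [0.203, 0.617, 0.235] pointing down, gripper open.
Joint ranges: [-2.88, 2.88], [-0.31, 2.03], [-1.54, 1.56], [0.2, 2.42], [-1.41, 4.55], [0.19, 2.02], [-2.57, 2.57]. Speed limits (rad/s): [2.57, 2.57, 3.14, 3.14, 3.14, 3.14, 3.14].

## Interface

Orientations are given as a unit quaternion [w, x, y, z].
In Python, from bench import sensors, vision, robot gives the robot as it stands. The module is installed in compiled form; this text tells all that it offers.
- The arm moves only by the tool step_arm, never from a script. Its argument "motion" is a list that holds one entry, the list of rows, each a list of 5 numbers: the finger opening in cm, from 0 to 9.18, then the shift along the tool's x, y, z in cm, then the turn about the tool's z in degrees. A call has 1 to 8 rows; each row is the pose to reach, as a shift and turn from the pose measured when the call began, along the tool's axes at that moment; what a row does not reach only later rows make up. A row lasts 1/8 s, in which the tool goes at most 62.5 mm and 10.7 degrees, less where a joint would pass 70% of its speed; a pose out of reach is approached as far as the arm can. A call with a gripper value outside its range is refused whole. The fingers move at their own pace and stop on an object; the grip force is fixed at half the most. Time passes only in rows, so rows that repeat a pose let the fingers close. It gives the time, the measured TCP pose, the force and the opening at its end, in the units of the state.
- sensors.read_state(): the state, without advancing time (a new reading comes with each control period).
- vision.read_camera(name): name is "side" or "top" or "wrist"; returns the picture (384x512x3 uint8, red, green, blue); there is no depth.
- vision.camera_info(name): a dict with "fx", "fy", "cx", "cy" (pixels), "R" (3x3) and "t" (3): a world point X has camera coordinates R X + t. Camera axes: x right, y down, z forward; pixel columns grow to the right and rows downward; lengths in m; the calibration is good to about 2 mm. The wrist camera is an equidistant fisheye: a pixel r from the principal point sees the ray r / f radians off the axis. A picture is of the moment at which its call begins: read the wrist's pose just before it. camera_info takes no time and is no camera call; for the wrist camera it gives the pose at the moment of the call.
- robot.job_done(): hands the job in, once; it reports no verdict.
The state is a dict: "time": time; "q": joint angles; "joint_vel": joint speeds; "tau": joint torques, N m; "ee_pos": TCP position; "eef_rot": TCP orientation; "ft_force": force on the tool from outside, world axes, zero at the start; "moment": the same for the moment, N m; "width": finger opening in m.
Only numpy, scipy, OpenCV 4.12 (cv2) and the standard library are available. Lean on these libraries where they do the work, as an engineer would, in place of code of your own. Each camera call takes 0.05 s, during which the arm holds its last target. There are 200 camera calls.

## Working session

There is one attempt and no reset: what is moved stays moved. The work goes in short steps, Python scripts to look and compute and a tool call to move; the robot and the scene stay as the last step left them, time stands still between calls to the robot, and variables do not carry over. Pictures are saved under pics/ and viewed, about 8 in all and at most 12, crops included, and the job is handed in when it is done.

Besides the shell and the picture viewer there is one more tool, called after "Emit:" as name(argument=value, ...) on one line, values as JSON. step_arm: Moves the arm, as the interface text tells. Its arguments: {"type":"object","properties":{"motion":{"type":"array","items":{"type":"array","items":{"type":"array","items":{"type":"number"}}}}},"required":["motion"]}

```bash
mkdir -p pics; cat > h.py <<'E'
import numpy as np, cv2
from bench import sensors, vision, robot
from scipy.spatial.transform import Rotation as Ro
def grab(name,fn=None):
    info=vision.camera_info(name); im=vision.read_camera(name)
    if fn: cv2.imwrite('pics/'+fn,im[:,:,::-1])
    return im,info
def ray(info,px,wrist=False):
    R=np.array(info['R']);t=np.array(info['t'])
    v=np.array([(px[0]-info['cx'])/info['fx'],(px[1]-info['cy'])/info['fy']])
    if wrist:
        th=np.linalg.norm(v); d=np.r_[v/max(th,1e-9)*np.sin(th),np.cos(th)]
    else: d=np.r_[v,1]
    return -R.T@t, R.T@d
def onz(info,px,z,wrist=False):
    o,d=ray(info,px,wrist); return o+d*(z-o[2])/d[2]
def proj(info,X,wrist=False):
    c=np.array(info['R'])@np.array(X)+np.array(info['t'])
    if wrist:
        n=np.hypot(c[0],c[1]); th=np.arctan2(n,c[2]); v=c[:2]/n*th
    else: v=c[:2]/c[2]
    return np.array([info['cx']+info['fx']*v[0],info['cy']+info['fy']*v[1]])
def toolR():
    s=sensors.read_state(); w,x,y,z=s['eef_rot']; return s,Ro.from_quat([x,y,z,w]).as_matrix()
E
python3 - <<'E'
from h import *
ims=[]
for n in ['top','side']:
    im,i=grab(n,n+'0.png'); print(n,{k:np.round(v,4).tolist() for k,v in i.items()}); ims.append(im)
im,i=grab('wrist','w0.png');print(i)
s,R=toolR();print(s,R)
E
```

```text
top {'fx': 436.8474, 'fy': 436.8474, 'cx': 257.6581, 'cy': 185.267, 'R': [[-0.0058, -0.9999, 0.0086], [-0.991, 0.0046, -0.134], [0.134, -0.0093, -0.9909]], 't': [0.0252, 0.6106, 1.0571]}
side {'fx': 355.7403, 'fy': 355.7403, 'cx': 259.8109, 'cy': 191.3957, 'R': [[-0.989, -0.1462, 0.021], [-0.1099, 0.6331, -0.7662], [0.0987, -0.7602, -0.6422]], 't': [0.598, 0.1183, 0.9161]}
{'fx': 297.3186396354542, 'fy': 297.3186396354542, 'cx': 255.8566955106169, 'cy': 189.84693480365647, 'R': array([[ 0.31197293,  0.9500886 , -0.00213293],
       [ 0.91991368, -0.3015018 ,  0.25070995],
       [ 0.23755358, -0.08017683, -0.9680599 ]]), 't': array([-0.65004071, -0.03121127,  0.39017685])}
{'time': 0.15, 'q': array([-0.98978986,  0.50163151, -0.42684432,  1.55118116,  0.22080416,
        1.13825008, -0.210293  ]), 'joint_vel': array([-0.00106185, -0.00332478, -0.00127003, -0.00254179,  0.00346362,
        0.00341325, -0.00106207]), 'tau': array([-7.02488614e-03, -5.67106533e+01, -5.82492337e+00, -2.79449701e+01,
       -6.85423776e-02,  2.67348153e-02,  1.18496127e-04]), 'ee_pos': array([0.20297887, 0.61697193, 0.23393052]), 'eef_rot': array([ 3.87325077e-04,  8.10070723e-01,  5.86331748e-01, -5.96321083e-04]), 'ft_force': array([ 0.57524153,  0.78829921, -0.69548034]), 'moment': array([-0.05788978, -0.03458094, -0.02161921]), 'width': 0.09210738422536213} [[ 3.12429452e-01  9.49940827e-01 -5.11922522e-04]
 [ 9.49939904e-01 -3.12429863e-01 -1.32680538e-03]
 [-1.42032648e-03 -7.17625552e-05 -9.99998989e-01]]
```

View pics/top0.png

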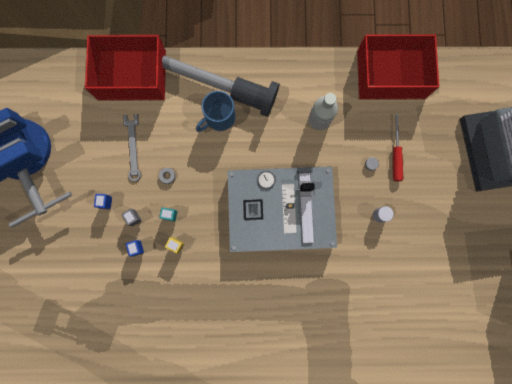

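View pics/side0.png

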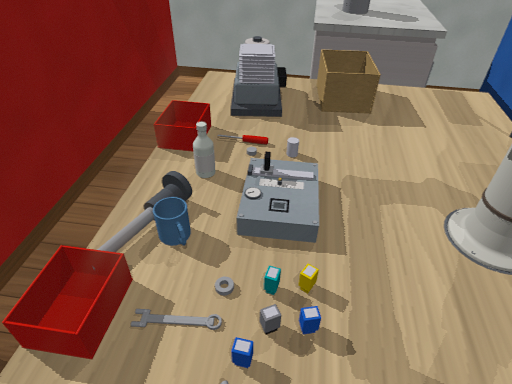

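The top view shows the grey relay at about (131,216), with blue (102,201), blue (135,248), turquoise (168,214) and yellow (174,245) decoys around it. The panel spans (228–337, 167–250), with the socket at (254,210), handle at (308,187) and clip at (290,206). The side view agrees, with the grey relay at (270,318).

```bash
python3 - <<'E'
from h import *
im=cv2.imread('pics/top0.png')[:,:,::-1]; i=vision.camera_info('top')
for n,p,z in [('relay',(131,216),.06),('sock',(254,210),.06),('handle',(308,187),.125),('clip',(290,206),.075),('c1',(228,169),.06),('c2',(332,167),.06),('c3',(337,249),.06),('c4',(230,250),.06),('blue1',(102,201),.06),('blue2',(135,248),.06),('turq',(168,214),.06),('bottle',(330,100),.17)]:
    print(n,np.round(onz(i,p,z),3))
s,R=toolR(); P=onz(i,(131,216),.06)
print('rel tool', R.T@(np.r_[P[:2],.2]-s['ee_pos']))
side=cv2.imread('pics/side0.png'); 
a=cv2.resize(cv2.imread('pics/top0.png')[160:270,80:200],None,fx=5,fy=5,interpolation=2)
w=cv2.imread('pics/w0.png')
cv2.imwrite('pics/c0.png',np.hstack([cv2.resize(a,(420,384)),cv2.resize(w,(380,384))]))
E
```

```text
relay [0.534 0.332 0.06 ]
sock [0.547 0.032 0.06 ]
handle [ 0.595 -0.094  0.125]
clip [ 0.555 -0.056  0.075]
c1 [0.649 0.096 0.06 ]
c2 [ 0.653 -0.163  0.06 ]
c3 [ 0.451 -0.169  0.06 ]
c4 [0.45 0.09 0.06]
blue1 [0.571 0.404 0.06 ]
blue2 [0.457 0.32  0.06 ]
turq [0.538 0.242 0.06 ]
bottle [ 0.789 -0.143  0.17 ]
rel tool [-0.16749548  0.40349274  0.0341395 ]
```

View pics/c0.png

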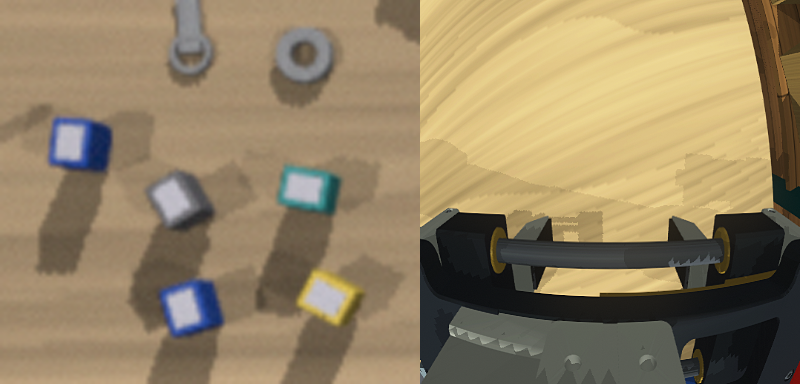

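The crop shows the relay's long side (x) at a world yaw of about 34°, with the decoys clear of a jaw grip along it. I'll move to hover beside it, turning the tool to match.

Emit:
step_arm(motion=[[[4.6, -2, 4.5, 0, 4], [4.6, -4.5, 10, 0, 9], [4.6, -7, 15.5, 0, 14], [4.6, -9.5, 21, 0, 19], [4.6, -12, 26.5, 0, 24], [4.6, -14.5, 32, 0, 29], [4.6, -17, 37.5, 1.5, 34], [4.6, -19.5, 43, 3, 38]]])

```text
time: 1.15
ee_pos: [0.5518, 0.2959, 0.204]
eef_rot: [0.001, 0.957, 0.29, -0.0]
ft_force: [0.6, -0.2, 0.2]
width: 0.0462
```

Emit:
step_arm(motion=[[[4.6, 0, 0, 0, 0], [4.6, 0, 0, 0, 0]]])

```text
time: 1.4
ee_pos: [0.5514, 0.2959, 0.2034]
eef_rot: [0.0, 0.957, 0.289, -0.001]
ft_force: [-0.9, 1.2, -0.5]
width: 0.046
```

```bash
python3 - <<'E'
from h import *
im,i=grab('wrist','w1.png'); s,R=toolR(); print(s['ee_pos'],s['width'],s['ft_force'],np.degrees(np.arctan2(R[1,0],R[0,0])))
for d in ([0,0,0],[0,0,.1]): print(proj(i,s['ee_pos']+R@np.array(d),True))
print(proj(i,[.534,.332,.06],True))
E
```

```text
[0.55074056 0.29723869 0.20383803] 0.04612377525818938 [-1.17351436  0.32469198  0.52980247] 33.76525974606303
[255.45634401 239.45377651]
[255.75323302 192.29705495]
[261.36462891 143.50622507]
```

View pics/w1.png

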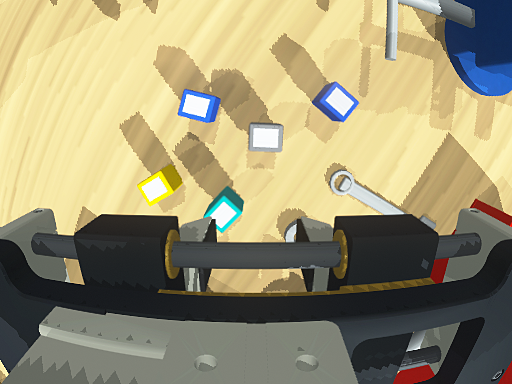

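The wrist view shows the grey relay with its white label centred near (266,137), nearly aligned with the tool. Now I'll measure it precisely.

```bash
cat >> h.py <<'E'
def label(im,info,near,z,wrist=True,win=22):
    g=im.astype(int); m=(g.min(2)>195)&(g.max(2)-g.min(2)<30)
    x0,y0=int(near[0])-win,int(near[1])-win
    mm=np.zeros(m.shape,np.uint8); mm[max(y0,0):y0+2*win,max(x0,0):x0+2*win]=m[max(y0,0):y0+2*win,max(x0,0):x0+2*win]
    c=max(cv2.findContours(mm,cv2.RETR_EXTERNAL,cv2.CHAIN_APPROX_NONE)[0],key=cv2.contourArea).reshape(-1,2)
    W=np.array([onz(info,p,z,wrist)[:2] for p in c])*1000
    r=cv2.minAreaRect(W.astype(np.float32)); b=cv2.boxPoints(r)
    e=[b[1]-b[0],b[2]-b[1]]; L=max(e,key=np.linalg.norm)
    return np.array(r[0])/1000, np.degrees(np.arctan2(L[1],L[0]))%180, sorted(np.linalg.norm(v) for v in e)
E
python3 - <<'E'
from h import *
im=cv2.imread('pics/w1.png')[:,:,::-1]; i=vision.camera_info('wrist')
print(label(im,i,(266,137),.06))
t=cv2.imread('pics/top0.png')[:,:,::-1]; print(label(t,vision.camera_info('top'),(130,216),.06,False,10))
c,a,_=label(im,i,(266,137),.06); s,R=toolR()
print((R.T@(np.r_[c,.06]-s['ee_pos']))*100, np.degrees(np.arctan2(R[1,0],R[0,0])))
print(im[137,266],im[150,266])
E
```

```text
(array([0.5334245, 0.3406171]), np.float32(33.716614), [np.float32(18.918413), np.float32(24.69794)])Traceback (most recent call last):
  File "<stdin>", line 4, in <module>
  File "h.py", line 29, in label
    c=max(cv2.findContours(mm,cv2.RETR_EXTERNAL,cv2.CHAIN_APPROX_NONE)[0],key=cv2.contourArea).reshape(-1,2)
      ~~~^^^^^^^^^^^^^^^^^^^^^^^^^^^^^^^^^^^^^^^^^^^^^^^^^^^^^^^^^^^^^^^^^^^^^^^^^^^^^^^^^^^^^
ValueError: max() iterable argument is empty
```

```bash
python3 - <<'E'
from h import *
w=cv2.imread('pics/w1.png')[:,:,::-1]; wi=vision.camera_info('wrist')
t=cv2.imread('pics/top0.png')[:,:,::-1]; ti=vision.camera_info('top'); sd=cv2.imread('pics/side0.png')[:,:,::-1]; si=vision.camera_info('side')
def cent(im,info,p,win,wr,thr):
    g=im.astype(int); y,x=np.mgrid[:384,:512]
    m=(g.min(2)>thr)&(g.max(2)-g.min(2)<40)&(abs(x-p[0])<win)&(abs(y-p[1])<win)
    c=(x[m].mean(),y[m].mean()); return np.round(c,1),m.sum(),np.round(onz(info,c,.06,wr)[:2]*1000,1)
for n,a,b,c in [('relay',(266,137),(130,216),(270,312)),('blue1',(340,102),(101,201),(243,345)),('blue2',(199,105),(134,248),(310,313)),('turq',(224,212),(167,214),(272,271)),('yel',(155,187),(173,244),(310,270))]:
    print(n,cent(w,wi,a,20,True,190),cent(t,ti,b,8,False,170),cent(sd,si,c,9,False,170))
# fit plane-rotation residual later
s,R=toolR(); print(s['ee_pos'])
E
```

```text
relay (array([265.2, 137.4]), np.int64(482), array([533.2, 340.5])) (array([128.5, 216.5]), np.int64(58), array([532.7, 337.8])) (array([270.2, 311.6]), np.int64(101), array([536.1, 338.3]))
blue1 (array([339.5, 101.3]), np.int64(412), array([573.9, 413.7])) (array([ 99.3, 200.3]), np.int64(53), array([572.8, 410.4])) (array([242. , 345.4]), np.int64(129), array([576.5, 411.1]))
blue2 (array([195.6, 105.3]), np.int64(427), array([457.5, 329.7])) (array([131.9, 247.7]), np.int64(59), array([457.3, 326.9])) (array([310.4, 312.4]), np.int64(98), array([460.6, 327.7]))
turq (array([222.7, 214.3]), np.int64(350), array([541. , 249.5])) (array([166.3, 213.4]), np.int64(55), array([539.7, 246. ])) (array([272.2, 272.2]), np.int64(73), array([543.1, 246.8]))
yel (array([153.9, 188.6]), np.int64(347), array([464.3, 231.7])) (array([172.5, 244.8]), np.int64(62), array([463.7, 229.3])) (array([309. , 270.4]), np.int64(71), array([467.2, 229.7]))
[0.55074056 0.29723869 0.20383803]
```

All three cameras agree within about 3 mm, so I'll descend on the mean.

Emit:
step_arm(motion=[[[4.6, 0.9, -4.4, 0, 0], [4.6, 0.9, -4.4, 4, 0], [4.6, 0.9, -4.4, 8, 0], [4.6, 0.9, -4.4, 11, 0], [4.6, 0.9, -4.4, 14, 0], [4.6, 0.9, -4.4, 15.5, 0], [4.6, 0.9, -4.4, 16.6, 0], [4.6, 0.9, -4.4, 16.8, 0]]])

```text
time: 2.45
ee_pos: [0.5334, 0.3393, 0.0359]
eef_rot: [-0.0, 0.957, 0.291, -0.001]
ft_force: [-0.5, 1.3, 0.1]
width: 0.0461
```

Emit:
step_arm(motion=[[[2.5, 0, 0, 0, 0], [2.5, 0, 0, 0, 0], [2.5, 0, 0, 0, 0], [2.5, 0, 0, 0, 0]]])

```text
time: 2.95
ee_pos: [0.534, 0.3398, 0.0369]
eef_rot: [-0.0, 0.957, 0.291, 0.0]
ft_force: [-1.0, 0.4, 6.0]
width: 0.0339
```

Gripped at 33.9 mm. Lifting and carrying to a hover from which the wrist camera sees the socket.

Emit:
step_arm(motion=[[[2.5, 0, 0, -3, 0], [2.5, 0, 0, -8, 0], [2.5, 0, 0, -13, 0], [2.5, -2, 3, -17, 4], [2.5, -4.5, 7.3, -20, 10], [2.5, -7, 11.5, -20, 16], [2.5, -9.5, 15.5, -20, 22], [2.5, -12, 19.5, -20, 28]]])

```text
time: 3.95
ee_pos: [0.5423, 0.109, 0.2366]
eef_rot: [-0.0, 0.999, 0.049, 0.0]
ft_force: [1.3, -0.0, -1.9]
width: 0.0339
```

Emit:
step_arm(motion=[[[2.5, -4, 3, 0, 3], [2.5, -8, 6, 0, 5], [2.5, -11, 9, 0, 5], [2.5, -11, 9, 0, 5], [2.5, -11, 9, 0, 5]]])

```text
time: 4.58
ee_pos: [0.442, 0.0091, 0.2367]
eef_rot: [-0.001, 1.0, 0.005, 0.0]
ft_force: [0.5, -0.1, -1.3]
width: 0.0338
```

```bash
python3 - <<'E'
from h import *
im,i=grab('wrist','w2.png'); s,R=toolR(); print(s['ee_pos'],s['width'],s['ft_force'],np.degrees(np.arctan2(R[1,0],R[0,0])))
print(proj(i,s['ee_pos'],True),proj(i,[.547,.032,.06],True))
for x in (-13,13):
  for y in (-10,10): print(x,y,proj(i,s['ee_pos']+R@np.array([x,y,37])/1000,True))
E
```

```text
[0.44225075 0.00952742 0.23668018] 0.03424541767214319 [-0.30635697 -0.12564166 -1.72626335] 0.6468563571648507
[256.98527442 240.851975  ] [347.94066168 157.82043947]
-13 -10 [237.14306871 203.79781679]
-13 10 [237.73398768 231.76900158]
13 -10 [276.49149858 203.77840141]
13 10 [275.87476742 231.74498844]
```

View pics/w2.png

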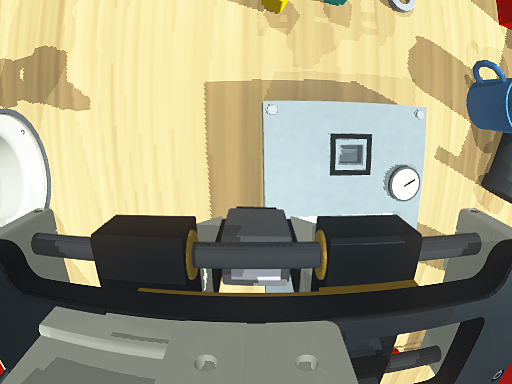

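The wrist view shows the socket at (351,155), gauge at (403,183), and the held relay's dark front near (256,222). I'm shifting +x so the socket lies straight ahead of the tool.

Emit:
step_arm(motion=[[[2.5, 4, 1.5, 0, 0], [2.5, 8, 3, 0, 0], [2.5, 10.5, 4.5, 2, 0], [2.5, 10.5, 4.5, 2, 0], [2.5, 10.5, 4.5, 2, 0]]])

```text
time: 5.25
ee_pos: [0.5475, -0.0331, 0.2161]
eef_rot: [-0.001, 1.0, 0.006, -0.0]
ft_force: [-0.3, 0.7, -0.1]
width: 0.0338
```

```bash
python3 - <<'E'
from h import *
im,i=grab('wrist','w3.png'); s,R=toolR(); print(s['ee_pos'],s['width'],np.degrees(np.arctan2(R[1,0],R[0,0])))
print(proj(i,[.547,.032,.06],True))
im2=im[80:290,130:400,::-1]
cv2.imwrite('pics/w3c.png',cv2.resize(im2,None,fx=2.9,fy=2.8,interpolation=cv2.INTER_NEAREST))
E
```

```text
[ 0.54752084 -0.03298741  0.21663592] 0.033903669019261375 0.7377061655782421
[256.74330247 118.01637048]
```

View pics/w3c.png

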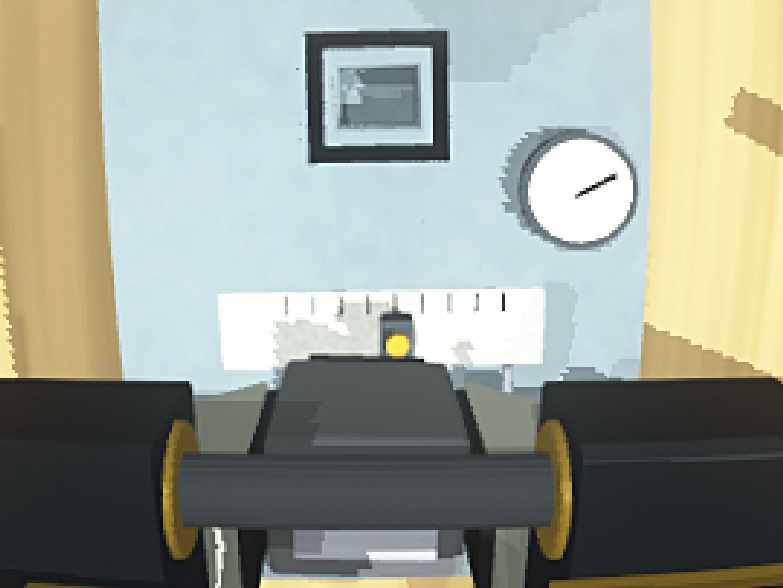

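The view shows the socket frame at roughly (258,114) full-frame. The clip with its brass screw is at about (267,203), and the held relay's lower front edge is at y≈208, x≈228–282. Next I measure these.

```bash
python3 - <<'E'
from h import *
im=cv2.imread('pics/w3.png')[:,:,::-1]; i=vision.camera_info('wrist'); s,R=toolR(); T=s['ee_pos']
g=im.mean(2)
# frame outer
m=np.zeros(g.shape,np.uint8); m[85:145,225:295]=(g[85:145,225:295]<70)
c=max(cv2.findContours(m,cv2.RETR_EXTERNAL,cv2.CHAIN_APPROX_NONE)[0],key=cv2.contourArea).reshape(-1,2)
W=np.array([onz(i,p,.06,True)[:2] for p in c])*1000
r=cv2.minAreaRect(W.astype(np.float32)); print('frame',r); b=cv2.boxPoints(r)
ctr=np.array([r[0][0],r[0][1],60])/1000
print('sock tool cm',R.T@(ctr-T)*100)
# panel left/right edges (blue-grey vs wood) at z=.06
gi=im.astype(int); blue=gi[:,:,2]-gi[:,:,0]
P=[];Q=[]
for y in range(85,205,3):
    xs=np.where(blue[y,150:400]>0)[0]+150
    if len(xs): P.append(onz(i,(xs[0]-.5,y),.06,True)[:2]); Q.append(onz(i,(xs[-1]+.5,y),.06,True)[:2])
for A in (P,Q):
    A=np.array(A)*1000; f=np.polyfit(A[:,1],A[:,0],1); res=A[:,0]-np.polyval(f,A[:,1]); k=abs(res)<2; f=np.polyfit(A[k,1],A[k,0],1)
    print('edge yaw',-np.degrees(np.arctan(f[0])),'x at y32',np.polyval(f,32),k.sum())
print('tool yaw',np.degrees(np.arctan2(R[1,0],R[0,0])))
print('cols'); 
for x in (228,232,236,240,250,260,270,274,278,281): print(x,g[200:216,x].astype(int))
for y in (210,213,216): print(y,g[y,218:234].astype(int),g[y,276:292].astype(int))
# clip screw (brass)
hsv=cv2.cvtColor(im,cv2.COLOR_RGB2HSV); m=(hsv[:,:,1]>150)&(hsv[:,:,0]>15)&(hsv[:,:,0]<35); m[:190]=0;m[212:]=0;m[:,:250]=0;m[:,285:]=0
y,x=np.where(m); print('screw',x.mean(),y.mean(),onz(i,(x.mean(),y.mean()),.076,True))
E
```

```text
frame ((550.0169067382812, 36.2227783203125), (49.381805419921875, 47.058658599853516), 2.221130847930908)
sock tool cm [ 0.33556107 -6.89076903 15.6753187 ]
edge yaw 1.9355744805778143 x at y32 449.92435143479946 40
edge yaw 2.2377547687049266 x at y32 649.9695969325497 40
tool yaw 0.7377061655782421
cols
228 [215 221 223 222 219 220 223 226 228 191 151 105  88  80  80  82]
232 [228 222 217 218 218 218 224 238 141  75  86  89  88  87  87  87]
236 [224 221 222 217 215 231 189 128  90  85  88  88  88  88  88  87]
240 [224 225 221 218 221 234 144  41  77  91  88  88  88  87  87  86]
250 [216 219 221 221 220 231 171  67  60  86  89  88  88  87  87  86]
260 [208 203 201 203 204 205 175  86  51  83  89  89  87  87  87  87]
270 [133 173 185 192 187 157 122  64  45  82  92  89  88  88  88  87]
274 [255 255 255 255 255 255 255 205  25  78  90  89  88  88  89  87]
278 [254 253 253 254 254 254 254 255 255 165  72  87  89  88  88  88]
281 [254 253 253 254 254 254 254 255 255 200  65  84  88  89  88  88]
210 [255 254 254 255 255 254 238 234 226 219 151  76  80  86  86  86] [ 81  77  72  71  69  65  86 170 255 203 173 181 185 167 222 207]
213 [217 217 217 217 218 222 194 142 155 127  80  85  86  87  87  87] [ 88  89  88  89  88  89  88  81  91 146 153 152 152 153 134 126]
216 [223 181 165 174 208 200 141 154 135  88  83  85  88  86  87  86] [ 87  88  87  88  88  87  88  88  78  95 152 155 154 155 131 135]
screw 266.2708333333333 202.91666666666666 [ 0.55803444 -0.0533995   0.076     ]
```

```bash
python3 - <<'E'
from h import *
s=[sensors.read_state() for _ in range(3)]; i=vision.camera_info('wrist'); _,R=toolR(); T=np.mean([a['ee_pos'] for a in s],0); print(T)
for x,y in ((228.3,208.3),(282.3,209.0)):
    print(R.T@(onz(i,(x,y),T[2]-.0205,True)-T)*1000)
print('sock',R.T@(onz(i,(260.2,114.5),.06,True)-T)*1000)
# top & side: frame centre
for n,p,thr in (('top',(254,210),70),('side',(279,206),60)):
    inf=vision.camera_info(n); g=cv2.imread(f'pics/{n}0.png').mean(2); m=np.zeros(g.shape,np.uint8); a,b=p
    m[b-16:b+16,a-16:a+16]=g[b-16:b+16,a-16:a+16]<thr
    c=max(cv2.findContours(m,cv2.RETR_EXTERNAL,cv2.CHAIN_APPROX_NONE)[0],key=cv2.contourArea).reshape(-1,2)
    W=np.array([onz(inf,q,.06)[:2] for q in c])*1000; print(n,cv2.minAreaRect(W.astype(np.float32)))
E
```

```text
[ 0.54752084 -0.03298741  0.21663592]
[-17.08562778 -12.66615878  20.51800194]
[ 15.6528205  -12.24330649  20.52383715]
sock [  3.94254695 -68.40273013 156.75245168]
top ((548.3546142578125, 35.203941345214844), (46.68625259399414, 46.64956283569336), 89.7159423828125)
side ((551.6661376953125, 34.65586853027344), (47.25190353393555, 47.38584899902344), 2.432558059692383)
```

Emit:
step_arm(motion=[[[2.5, 0.4, -1.2, 4, -1], [2.5, 0.4, -2.3, 8, -1.5], [2.5, 0.4, -2.3, 10.5, -1.5], [2.5, 0.4, -2.3, 11, -1.5], [2.5, 0.4, -2.3, 11, -1.5]]])

```text
time: 5.92
ee_pos: [0.5516, -0.0095, 0.1076]
eef_rot: [-0.001, 1.0, 0.02, 0.001]
ft_force: [0.4, -0.1, -1.1]
width: 0.0342
```

```bash
python3 - <<'E'
from h import *
im,i=grab('wrist','w4.png'); s,R=toolR(); print(s['ee_pos'],s['width'],s['ft_force'],np.degrees(np.arctan2(R[1,0],R[0,0])))
np.savez('w4.npz',T=s['ee_pos'],R=R,**{'i'+k:v for k,v in i.items()})
cv2.imwrite('pics/w4c.png',cv2.resize(im[90:290,170:350,::-1],None,fx=3,fy=3,interpolation=cv2.INTER_NEAREST))
E
```

```text
[ 0.55214883 -0.00963863  0.1080779 ] 0.03394326815532766 [-0.13418308  0.2130772  -0.17156989] 2.240760693401007
```

View pics/w4c.png

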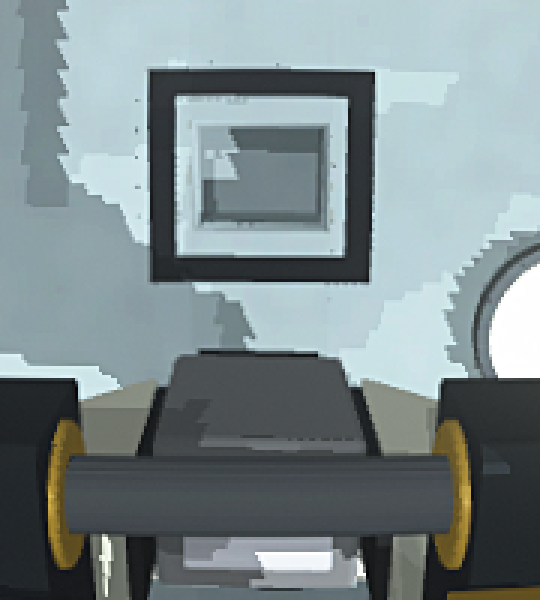

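```bash
python3 - <<'E'
from h import *
d=np.load('w4.npz'); i={k[1:]:d[k] for k in d if k[0]=='i'}; T=d['T']; R=d['R']
im=cv2.imread('pics/w4.png')[:,:,::-1]; g=im.mean(2)
m=np.zeros(g.shape,np.uint8); m[105:190,212:302]=g[105:190,212:302]<70
cs=cv2.findContours(m,cv2.RETR_CCOMP,cv2.CHAIN_APPROX_NONE)[0]
for c in cs:
    if cv2.contourArea(c)<1000: continue
    W=np.array([(R.T@(onz(i,p,.06,True)-T))[:2] for p in c.reshape(-1,2)])*1000
    print('frame tool mm',cv2.minAreaRect(W.astype(np.float32)), W.min(0),W.max(0))
for x in (232,240,248,256,264,272,276,280): print(x,g[202:216,x].astype(int))
for y in (206,207,208,210,212): print(y,g[y,224:242].astype(int),g[y,270:292].astype(int))
for nm,p,z in (('foot',(235.7,207),.0345),('foot',(276,207),.0345),('sh',(228,209.5),.0205),('sh',(285.5,209.5),.0205)):
    print(nm,R.T@(onz(i,p,T[2]-z,True)-T)*1000)
E
```

```text
frame tool mm ((-0.5557060241699219, -45.97975158691406), (49.96236801147461, 47.55218505859375), 0.06810600310564041) [-25.56513742 -69.77507339] [ 24.40646643 -22.22292448]
frame tool mm ((-0.48006629943847656, -46.095985412597656), (40.17686080932617, 37.99571990966797), 0.1019168421626091) [-20.60101346 -65.12633705] [ 19.58090939 -27.11633783]
232 [155 154 155 155 156 164 102  73  78  79  79  80  79  79]
240 [149 148 150 160  92  22  68  83  80  80  80  79  79  80]
248 [126 127 129 135  96  37  53  78  82  79  80  80  79  79]
256 [204 203 201 209 185  84  32  74  82  80  80  80  80  80]
264 [200 199 201 208 183  82  32  75  82  81  81  81  80  80]
272 [200 200 200 203 218 113  19  73  85  81  81  81  80  80]
276 [201 200 201 201 209 192 148  93  78  81  81  82  81  81]
280 [205 205 205 206 205 208 221 127  71  80  82  82  81  82]
206 [155 157 157 156 157 157 157 156 156 156 154 139 103  88  92  92  92  94] [217 218 218 219 218 215 209 204 202 205 205 205 204 216 218 218 216 216
 216 216 217 216]
207 [154 156 156 156 157 159 163 163 164 164 162 139  68  17  23  23  22  23] [115 114 113 113 112 103 192 213 208 208 208 208 205 219 222 221 220 219
 220 220 219 219]
208 [154 156 156 158 162 147 113 100 102 103 104  96  76  66  69  70  68  69] [ 19  17  19  18  16   7 148 173 185 215 221 218 213 224 224 221 219 219
 220 219 219 218]
210 [153 154 156 152 111  72  75  79  78  78  79  79  80  80  79  80  80  80] [ 83  84  85  83  84  82  78  76  74  72  71  68  82 127 219 225 220 219
 219 219 219 219]
212 [153 155 160 131  79  76  79  80  79  80  79  81  80  80  79  80  80  80] [ 82  81  81  81  81  81  81  81  81  81  82  80  79  81 172 225 224 221
 220 219 219 219]
foot [-14.03222569  -9.34978614  34.48235008]
foot [12.25729636 -9.36476169 34.5461898 ]
sh [-17.72127647 -12.25390933  20.47838274]
sh [ 17.08850684 -12.26860265  20.56290356]
```

The frame is aligned with the tool to 0.1°, and the relay sits about 1.4° askew in the grip. I measured the offset to the socket as x +0.3 mm, y −46 mm. Moving over it next, then a gentle descent.

Emit:
step_arm(motion=[[[2.5, 0.03, -2.5, 0, -1.4], [2.5, 0.03, -4.6, 0, -1.4], [2.5, 0.03, -4.6, 0, -1.4], [2.5, 0.03, -4.6, 0.5, -1.4], [2.5, 0.03, -4.6, 0.9, -1.4], [2.5, 0.03, -4.6, 1.2, -1.4], [2.5, 0.03, -4.6, 1.4, -1.4], [2.5, 0.03, -4.6, 1.4, -1.4]]])

```text
time: 6.98
ee_pos: [0.5505, 0.0357, 0.0946]
eef_rot: [-0.001, 1.0, 0.031, 0.001]
ft_force: [-1.6, -0.6, 4.8]
width: 0.0336
```

Emit:
step_arm(motion=[[[2.5, 0, 0, 0.2, 0], [2.5, 0, 0, 0.4, 0], [2.5, 0, 0, 0.4, 0]]])

```text
time: 7.35
ee_pos: [0.5508, 0.0362, 0.0906]
eef_rot: [-0.001, 1.0, 0.031, 0.001]
ft_force: [-0.1, 2.8, 0.2]
width: 0.0336
```

Emit:
step_arm(motion=[[[2.5, 0, -0.03, 0.3, 0], [2.5, 0, -0.03, 0.6, 0], [2.5, 0, -0.03, 0.6, 0]]])

```text
time: 7.72
ee_pos: [0.5503, 0.0363, 0.084]
eef_rot: [-0.001, 1.0, 0.031, 0.001]
ft_force: [-0.4, 0.7, -0.7]
width: 0.0339
```

Emit:
step_arm(motion=[[[2.5, 0, 0, 0.2, 0], [2.5, 0, 0, 0.35, 0], [2.5, 0, 0, 0.35, 0]]])

```text
time: 8.1
ee_pos: [0.5503, 0.0363, 0.0809]
eef_rot: [-0.001, 1.0, 0.031, 0.001]
ft_force: [-2.0, 2.1, 4.1]
width: 0.0338
```

Nearly seated. I'll press gently to confirm that the shoulders are in contact.

Emit:
step_arm(motion=[[[2.5, 0, 0, 0.1, 0], [2.5, 0, 0, 0.2, 0], [2.5, 0, 0, 0.2, 0]]])

```text
time: 8.48
ee_pos: [0.5503, 0.0364, 0.0808]
eef_rot: [-0.001, 1.0, 0.031, 0.001]
ft_force: [-7.5, 0.7, 16.7]
width: 0.0341
```

Emit:
step_arm(motion=[[[2.5, 0, 0, 0, 0], [4.6, 0, 0, 0, 0], [4.6, 0, 0, 0, 0], [4.6, 0, 0, 0, 0], [4.6, 0, 0, -2, 0], [4.6, 0, 0, -6, 0], [4.6, 0, 0, -11, 0], [4.6, 0, 0, -14, 0]]])

```text
time: 9.48
ee_pos: [0.5511, 0.036, 0.2232]
eef_rot: [-0.001, 1.0, 0.031, 0.002]
ft_force: [-0.4, 0.8, -0.1]
width: 0.0459
```

Emit:
step_arm(motion=[[[4.6, 0, 4, 0, 1.5], [4.6, 0, 8, 0, 1.5], [4.6, 0, 9.5, 0, 1.5], [4.6, 0, 9.5, 0, 1.5], [4.6, 0, 9.5, 0, 1.5]]])

```text
time: 10.1
ee_pos: [0.557, -0.0568, 0.2227]
eef_rot: [-0.002, 1.0, 0.019, 0.002]
ft_force: [-0.0, 0.5, 1.0]
width: 0.0461
```

```bash
python3 - <<'E'
from h import *
im,i=grab('wrist','w5.png'); s,R=toolR(); T=s['ee_pos'];print(s['ee_pos'],s['width'],s['ft_force'],np.degrees(np.arctan2(R[1,0],R[0,0])))
np.savez('w5.npz',T=s['ee_pos'],R=R,**{'i'+k:v for k,v in i.items()})
sd,si=grab('side','side5.png'); tp,_=grab('top','top5.png')
a=cv2.resize(im[40:240,140:400,::-1],(540,415)); b=cv2.resize(sd[140:240,225:330,::-1],(250,238),interpolation=2)
c=cv2.resize(tp[160:260,220:340,::-1],(250,177))
cv2.imwrite('pics/w5c.png',np.hstack([a,np.vstack([b,c])]))
E
```

```text
[ 0.55700506 -0.05662016  0.22277703] 0.04619011991232335 [-0.13150167  0.59333237  0.07092534] 2.2341732359360646
```

View pics/w5c.png

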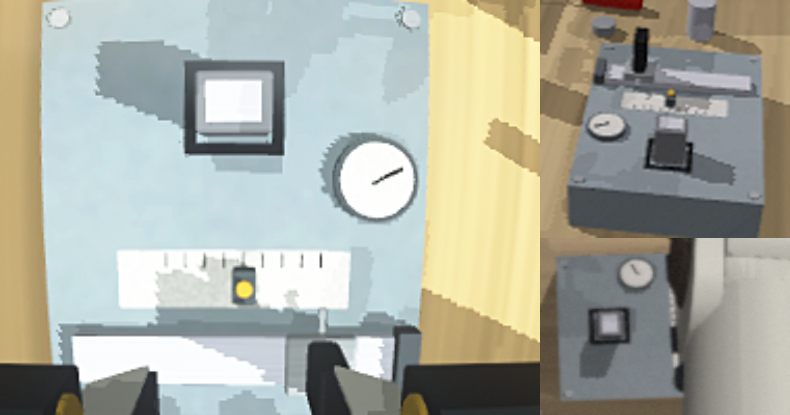

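The relay is seated squarely in the frame, with the label centred inside it. The pointer (crop (322,318)) and the clip screw (crop (244,289)) are both visible. Next I measure the travel.

```bash
cat > clip.py <<'E'
from h import *
def travel(im,i,R,T,ptr_px=None,win=((240,285),(165,190))):
    hsv=cv2.cvtColor(im,cv2.COLOR_RGB2HSV); m=((hsv[:,:,1]>130)&(hsv[:,:,0]>15)&(hsv[:,:,0]<35)&(hsv[:,:,2]>150)).astype(np.uint8)
    (x0,x1),(y0,y1)=win; k=np.zeros_like(m); k[y0:y1,x0:x1]=m[y0:y1,x0:x1]
    y,x=np.where(k); c=(x.mean(),y.mean()); return c,k.sum()
E
python3 - <<'E'
from clip import *
d=np.load('w5.npz'); i={k[1:]:d[k] for k in d if k[0]=='i'}; T=d['T']; R=d['R']
im=cv2.imread('pics/w5.png')[:,:,::-1]; g=im.mean(2)
c,n=travel(im,i,R,T); print('screw',c,n)
f=lambda p,z:R.T@(onz(i,p,z,True)-T)*1000
S=f(c,.076); print('screw tool',S)
for y in (171,173,178,184): print(y,list(zip(range(248,268),g[y,248:268].astype(int))))
print('ptr')
for y in range(186,202,2): print(y,g[y,286:304].astype(int))
W=label(im,i,(253,88),.104,True,30); print('relay label at z .104',W)
mm=np.zeros(g.shape,np.uint8); mm[60:125,222:285]=g[60:125,222:285]<70
cc=max(cv2.findContours(mm,cv2.RETR_EXTERNAL,cv2.CHAIN_APPROX_NONE)[0],key=cv2.contourArea)
print('frame',cv2.minAreaRect(np.array([onz(i,p,.06,True)[:2]*1000 for p in cc.reshape(-1,2)],np.float32)))
E
```

```text
screw (np.float64(256.9795918367347), np.float64(178.83673469387756)) 49
screw tool [  0.67627933  -2.92165688 146.79060312]
171 [(248, np.int64(211)), (249, np.int64(213)), (250, np.int64(222)), (251, np.int64(173)), (252, np.int64(108)), (253, np.int64(116)), (254, np.int64(126)), (255, np.int64(124)), (256, np.int64(124)), (257, np.int64(124)), (258, np.int64(126)), (259, np.int64(125)), (260, np.int64(125)), (261, np.int64(124)), (262, np.int64(114)), (263, np.int64(234)), (264, np.int64(254)), (265, np.int64(252)), (266, np.int64(253)), (267, np.int64(254))]
173 [(248, np.int64(212)), (249, np.int64(211)), (250, np.int64(220)), (251, np.int64(176)), (252, np.int64(106)), (253, np.int64(100)), (254, np.int64(104)), (255, np.int64(116)), (256, np.int64(121)), (257, np.int64(122)), (258, np.int64(122)), (259, np.int64(121)), (260, np.int64(121)), (261, np.int64(121)), (262, np.int64(115)), (263, np.int64(220)), (264, np.int64(254)), (265, np.int64(252)), (266, np.int64(253)), (267, np.int64(254))]
178 [(248, np.int64(221)), (249, np.int64(225)), (250, np.int64(230)), (251, np.int64
[... 962 characters left out ...]
0 [153 195 204 203 203 203 206 145 211 217 205 157 198 197 194 193 192 193]
192 [128 126 125 124 125 123 119 179 216 218 207 159 201 200 198 197 197 196]
194 [129 130 129 129 129 129 127 120 215 222 165 157 203 200 200 198 198 196]
196 [129 128 129 128 129 129 126 122 215 224 156 105 209 209 207 207 207 205]
198 [129 129 131 130 131 130 126 148 217 224 179 124 124 124 124 124 125 124]
200 [125 125 125 123 121 123 120 127 166 170 136 116 128 128 130 129 129 129]
relay label at z .104 (array([0.54949084, 0.0359459 ]), np.float32(2.1444144), [np.float32(18.347155), np.float32(24.128103)])
frame ((549.887451171875, 27.348403930664062), (48.70732498168945, 28.642900466918945), 0.5555641055107117)
```

Emit:
step_arm(motion=[[[4.6, 2.1, 1.9, 0, 0], [4.6, 4.15, 3.7, 0, 0], [4.6, 4.15, 3.7, 3, 0], [4.6, 4.15, 3.7, 7, 0], [4.6, 4.15, 3.7, 10, 0], [4.6, 4.15, 3.7, 12, 0], [4.6, 4.15, 3.7, 12.5, 0], [4.6, 4.15, 3.7, 12.5, 0]]])

```text
time: 11.25
ee_pos: [0.6009, -0.0919, 0.0984]
eef_rot: [-0.001, 1.0, 0.02, 0.002]
ft_force: [0.2, -0.7, 0.3]
width: 0.046
```

Emit:
step_arm(motion=[[[0.5, 0, 0, 0, 0], [0.5, 0, 0, 0, 0], [0.5, 0, 0, 0, 0], [0.5, 0, 0, 0, 0], [0.5, 0, 0, 0, 0]]])

```text
time: 11.88
ee_pos: [0.5997, -0.092, 0.0987]
eef_rot: [-0.002, 1.0, 0.019, 0.001]
ft_force: [-3.5, 0.2, 6.2]
width: 0.0157
```

Emit:
step_arm(motion=[[[0.5, -0.8, 0, 0, 0], [0.5, -1.6, 0, 0, 0], [0.5, -2.4, 0, 0, 0], [0.5, -3.1, 0, 0, 0], [0.5, -3.7, 0, 0, 0], [0.5, -4.0, 0, 0, 0], [0.5, -4.0, 0, 0, 0], [0.5, -4.0, 0, 0, 0]]])

```text
time: 12.88
ee_pos: [0.5617, -0.0933, 0.0988]
eef_rot: [-0.001, 1.0, 0.019, 0.003]
ft_force: [7.3, -0.3, -6.9]
width: 0.0159
```

```bash
python3 - <<'E'
from h import *
im,i=grab('wrist','w6.png'); s,R=toolR(); T=s['ee_pos'];print(s['ee_pos'],s['width'],s['ft_force'],np.degrees(np.arctan2(R[1,0],R[0,0])))
np.savez('w6.npz',T=s['ee_pos'],R=R,**{'i'+k:v for k,v in i.items()})
a=cv2.resize(im[140:260,190:320,::-1],None,fx=5,fy=5,interpolation=cv2.INTER_NEAREST)
cv2.imwrite('pics/w6c.png',a); print(proj(i,T+R@np.array([0,-.030,.025]),True))
E
```

```text
[ 0.56169763 -0.09323181  0.09878314] 0.015551081673511899 [ 6.82577486  0.53373984 -6.9267074 ] 2.21332559956181
[256.45584604 178.71280026]
```

View pics/w6c.png

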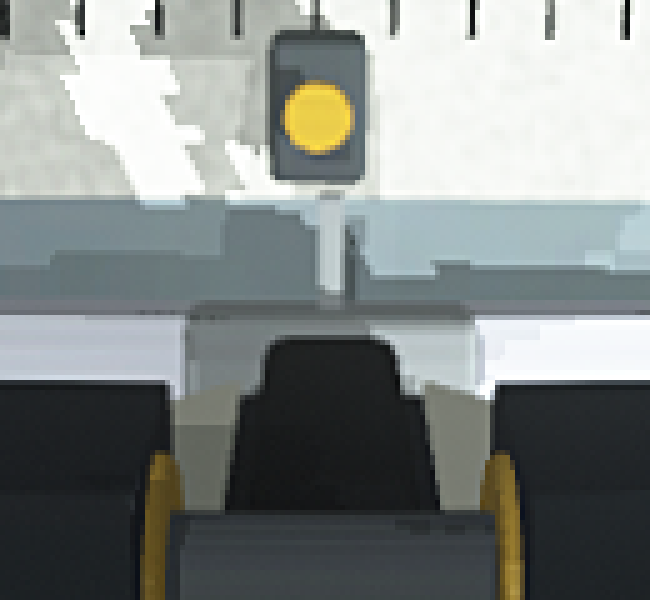

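The pointer (crop x≈332) is about 1.7 mm short of the clip centre (crop x≈318). The arm sags about 2 mm under the spring load, so I'm commanding −3.7 mm.

Emit:
step_arm(motion=[[[0.5, -0.37, 0, 0, 0], [0.5, -0.37, 0, 0, 0], [0.5, -0.37, 0, 0, 0], [0.5, -0.37, 0, 0, 0]]])

```text
time: 13.42
ee_pos: [0.5597, -0.0933, 0.0988]
eef_rot: [-0.001, 1.0, 0.019, 0.005]
ft_force: [7.4, 0.2, -6.9]
width: 0.0158
```

```bash
cat > chk.py <<'E'
from h import *
im,i=grab('wrist','w7.png'); s,R=toolR(); T=s['ee_pos'];print(s['time'],T,s['width'],s['ft_force'],np.degrees(np.arctan2(R[1,0],R[0,0])))
g=im.mean(2); hsv=cv2.cvtColor(im,cv2.COLOR_RGB2HSV)
m=(hsv[:,:,1]>130)&(hsv[:,:,0]>15)&(hsv[:,:,0]<35)&(hsv[:,:,2]>150); y,x=np.where(m[150:180,230:290]); sc=(x.mean()+230,y.mean()+150)
f=lambda p,z:R.T@(onz(i,p,z,True)-T)*1000
print('screw',np.round(sc,1),f(sc,.076)[:2])
for r in (150,170,174): print(r,230,g[r,235:285].astype(int))
for r in (182,185,188,191,194): print(r,246,g[r,246:266].astype(int))
print('mm/px',f((256,185),.0725)[0]-f((255,185),.0725)[0])
E
python3 chk.py
```

```text
13.475 [ 0.55974978 -0.09332726  0.09880305] 0.016043869133957844 [ 7.6417403   0.05942647 -6.67371741] 2.220900069261721
screw [256.1 163. ] [ -0.24666133 -40.02033427]
150 230 [172 173 173 173 174 173 172 170 173 177 182 143  81  89 107 108 108 108
 105 106 107 106 107 107 108 107 107 109 110 109 104 144 234 248 247 247
 246 247 247 245 244 244 245 243 242 242 244 244 244 246]
170 230 [204 198 193 224 247 251 251 253 213 210 254 222 102  81 103 105 103  98
  89 107 131 136 138 115 105  91  84  86 102 110 104 210 234 228 248 249
 246 244 245 245 245 246 247 247 247 246 246 247 248 246]
174 230 [192 248 254 253 251 249 247 247 247 248 254 222  94  73  99 102 101 101
 102 102 102 103 103 105 104 104 105 106 106 103 114 209 230 224 246 249
 248 247 245 244 244 245 246 245 245 246 247 248 247 247]
182 246 [112 107 167 189 184 183 181 189 197 197 197 200 181 160 178 188 186 185
 184 185]
185 246 [118 118 114 136 146 143 138 170 195 197 197 201 177 151 147 147 144 174
 186 183]
188 246 [118 116 118 118 117 117 110 161 196 199 198 206 147 102 106 105 103 129
 176 186]
191 246 [118 118 118 118 118 116 109 162 195 198 198 206 150  83 104 115 111 107
 101 163]
194 246 [117 117 117 117 115 114 107 161 195 199 198 206 150  83 103 110 172 194
 190 190]
mm/px 0.6115846706834166
```

The pointer is now centred within about 0.35 mm of the clip centre and steady. One last look at the whole scene before handing in.

```bash
python3 -c "
from h import *
grab('side','side8.png'); s=sensors.read_state(); print(s['time'],s['ee_pos'],s['width'],s['ft_force'])"
```

```text
13.525 [ 0.55972644 -0.09334989  0.09879885] 0.015675213171011705 [ 8.25160901 -0.61634711 -6.79593234]
```

View pics/side8.png

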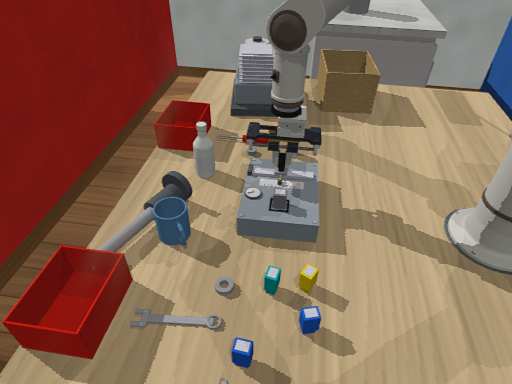

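The relay is in the socket at about (280,197), the gripper is holding the handle, and the bystanders are where they were.

```bash
python3 -c "
from bench import robot; print(robot.job_done())"
```

```text
the job is handed in; nothing more can be done
None
```

I plugged the grey relay into the socket, then pulled the throttle slide to the clip and handed the job in at about 13.5 s, with the gripper still holding the handle.

- **Relay:** the downward motion stopped at TCP z = 0.0808 m under a 17 N press, which fits the shoulders resting on the panel. Afterwards the label measured at (0.5495, 0.0359), yaw 2.1°, against a panel yaw of about 2.1° and a socket at about (0.550, 0.036).
- **Throttle:** the slide moved about 40 mm. In the last wrist picture the pointer was about 0.35 mm past the clip's centre. The readings were steady, with about 8 N of spring load and the grip at 16 mm.
- **Bystanders:** those visible in the final side view had not moved. The arm hides the canister and spacer there, so I did not confirm those two, but nothing came near them.
- **Disagreements:** the cameras differed from each other by up to about 3–4 mm, so I aligned the relay and socket using a close-range wrist view. That view also showed the relay about 1.4° askew in the grip, which I corrected. After seating, an automatic fit of the socket frame failed because it caught only part of the outline, so I relied on the label and contact checks instead.

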